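Tray back under the cabinet, onto its presence switch

TASK

Put the long steel tray back in its bay under the wooden cabinet. Lift it by its middle handle away from the katori stand, set it down flat on the shelf just in front of the bay's open mouth, pointing into the bay with its end tab on the outside, and let go; then take it by the end tab and slide it fully home against the stops, so that its leading edge keeps the switch lever pressed, and let go. Keep the tray upright throughout and leave the pickle jar, brass lid and rolling pin where they are.

Things in the scene. Friction and masses are not known exactly. Their poses are not given: they have to be found in the camera images.
- cabinet: Small wooden cabinet (door shut, not used) on two side walls over a tunnel-like bay; fixed. Origin on the shelf surface (z=0) under it, on the bay's centre line; +x is the way the tray slides in, z up. Spans x -76 to +48, y -121 to +121, z 85 to 245 mm; the bay below is open at both ends, headroom 85 mm. Tray fully home: its middle handle is at x = -38 mm, its end tab at x = -170 mm.
- bay_mouth (a point): Middle of the bay's mouth, on the shelf, at cabinet x = -70 mm; cabinet axes. Inside, two aluminium guide rails 14 mm high run along x: inner faces at y = +-59 mm (8 mm wider in all than the tray) from cabinet x = -20 to +100 mm, flaring to about +-70 mm at x = -64 mm.
- bay_stops (a point): Point between the two rubber stops (20 mm high) at the bay's far end, on their faces, 10 mm above the shelf, at cabinet x = +102 mm; the tray's leading edge meets them when fully home. The switch stands just beyond.
- middle_handle (a point): Middle handle of the tray, point 45 mm above the tray's underside, over the tray's middle; the axes are the tray's: +x to its leading end, z up. The tray is of steel, 280 mm (x) by 110 mm (y), rim 18 mm high, about 0.5 kg (varies), loose, lying flat. The handle is an upright wooden plate 50 mm long (x), 12 mm thick (y), its top 63 mm above the underside. Under the cabinet there is no room for a hand on it.
- end_tab (a point): Upright wooden tab at the tray's trailing end, point 45 mm above the tray's underside, 132 mm behind the middle handle (tray x = -132 mm); tray axes. The tab is a plate 10 mm thick (x), 44 mm wide (y), its top 63 mm above the underside. At the start it stands about 10 mm from the katori stand, so no finger fits behind it.
- tray: The same tray; origin at the centre of its underside, +x to its leading end.
- tray_tab: The same end tab; origin at its foot, level with the tray's underside.
- switch_lever (a joint): Hinged lever of the tray presence switch, behind the stops (radians): 0 = free, grows as the tray's leading edge pushes it; about 0.47 with the tray fully home, limit 0.75. It counts as pressed above 0.35. A weak spring (under 1 N at the tip) returns it; the tray's own friction on the shelf holds it pressed.
- lever_tip (a point): Centre of the small roller (10 mm wide) at the tip of the 60 mm switch lever, 11 mm above the shelf; a free lever reaches about 25 mm in front of the stop faces.
- katori_stand: Fixed dark wooden block carrying five steel katoris nested in a row; origin on the shelf, in the middle of the face against which the tray is parked; +x points away from the tray into the block, 200 mm long, 100 mm wide (y), 62 mm high, katoris up to 141 mm.
- jar_center (a point): Closed pickle jar, 72 mm wide, 110 mm high, loose bystander; point half-way up.
- lid_center (a point): Brass-coloured lid with a knob, lying flat, 112 mm wide, 36 mm high, loose bystander; point half-way up.
- pin_center (a point): Wooden rolling pin lying on its side, 360 mm long (its x), 48 mm thick, loose bystander; point at its middle.

How it is judged:
By the outcome, as a careful person would: the job done as asked, in the order asked, and still so for the second after the job is handed in, with the robot touching nothing.
It also fails if it takes over 54 s, if anything falls off the work surface, if the arm or the gripper's body presses on something with over 40 N, if the wrist force passes 120 N, or if a joint passes its speed limit or range.

ROBOT

A 6-joint arm with a two-finger parallel gripper is mounted at the origin on the work surface. World frame = base frame: x ahead of the robot, y to its left, z up, the work surface at z = 0. Lengths are in m, angles in rad, forces in N, time in s.
With the tool pointing down it reaches from about 0.3 to 0.75 m from the base axis. Payload 8.5 kg.
Tool frame: the origin (TCP) lies at the very end of the fingers, on their centre line; the grasp point (between the pads) lies 19 mm behind it; z points along the fingers, y is the line along which they close (so a half turn about z gives the same grasp; the last joint's range is limited). The gripper opens to 88 mm and grips with 3 to 60 N. Pads are 18 mm wide; open, the fingers measure 123 mm over their backs; the gripper's body (75 mm by 187 mm) begins 45 mm behind the grasp point.
Start: joints at [1.051, 0.381, 1.297, -0, 1.464, -0.215], TCP at [0.165, 0.525, 0.239] pointing down, gripper open.
Joint ranges: [-3.11, 3.11], [-0.89, 2.33], [0.22, 2.48], [-1.42, 4.56], [0.17, 2.85], [-2.88, 2.88]. Speed limits (rad/s): [2.39, 2.39, 3.14, 3.14, 3.14, 3.14].

INTERFACE

Orientations are given as a unit quaternion [w, x, y, z].
In Python, from cell import r gives the robot as it stands. Calls block until the motion is done:
- r.move_to(position, orientation): joint-space move of the TCP to a pose.
- r.line_to(position, feed=0.15, orientation=None, until_force=None): straight line of the TCP; orientation=None keeps the orientation; feed is the mean speed in m/s. With until_force (N) it stops when the force on the tool has changed by that much, and returns True; else False.
- r.goto_joints(angles): joint-space move.
- r.command_gripper(opening): opening from 0.0 (shut) to 1.0 (fully open); the grip force is fixed at half the most; returns when the fingers have stopped.
- r.pause(seconds).
- r.ik(position, orientation): joint angles nearest the present ones, or None.
- r.get_obs(): the state.
- r.camera(name): name is "scene" or "top" or "wrist"; returns a dict with "image" (480x640x3 uint8, blue, green, red), "range_z" (480x640 float32, m along the optical axis (not along the pixel's ray), 0 where there is no reading), "camera_matrix" (3x3 intrinsics, pixels), "view" (4x4, takes a point from world to camera coordinates). Camera axes: x right, y down, z forward; pixel columns grow to the right and rows downward; lengths in m; the calibration is good to about 2 mm. A picture is of the moment at which its call begins.
A pose or a line that the arm cannot do raises r.MotionError and nothing moves.
- r.hand_in(): hands the job in; it is judged then, once.
The state is a dict: "time_s": time; "joint_positions": joint angles; "qvel": joint speeds; "tau": joint torques, N m; "ee_pos": TCP position; "orientation": TCP orientation; "ft_force": force on the tool from outside, world axes, zero at the start; "torque": the same for the moment, N m; "opening": opening from 0.0 (shut) to 1.0 (fully open); "grip_force": force on a finger pad.
Only numpy, scipy, OpenCV 4.12 (cv2) and the standard library are available. Lean on these libraries where they do the work, as an engineer would, in place of code of your own. Each camera call takes 0.05 s, during which the arm holds its last target. There are 200 camera calls.

## Working session

There is one attempt and no reset: what is moved stays moved. The work goes in short steps, each a Python script; the robot and the scene stay as the last script left them, time stands still between calls to the robot, and variables do not carry over. Pictures are saved under pics/ and viewed, at most 10 in all, crops included, and the job is handed in when it is done.

```bash
mkdir -p pics; ls
python3 - <<'E'
from cell import r
import cv2,numpy as np,pickle
o=r.get_obs();print(o['time_s'],o['ee_pos'],o['orientation'],o['opening'])
d={}
for n in("scene","top"):
    c=r.camera(n);d[n]=c;cv2.imwrite(f'pics/{n}0.png',c['image']);print(n,c['camera_matrix'],c['view'])
pickle.dump(d,open('d0.pkl','wb'))
E
```

```text
pics
0.0 [0.1649272  0.52441151 0.23817255] [-2.34106449e-04  1.51801350e-01  9.88410781e-01 -6.49904904e-04] 0.9996871644681184
scene [[525.37016389   0.         318.72012693]
 [  0.         525.37016389 252.43007653]
 [  0.           0.           1.        ]] [[ 0.36764319  0.92993043 -0.00823921 -0.31148781]
 [ 0.78199693 -0.31392914 -0.53845083 -0.44165646]
 [-0.50330834  0.19151475 -0.84261665  1.80536351]
 [ 0.          0.          0.          1.        ]]
top [[549.50711015   0.         309.67313974]
 [  0.         549.50711015 233.64526676]
 [  0.           0.           1.        ]] [[ 0.01806838 -0.99979816  0.00878524  0.0438825 ]
 [-0.99210629 -0.01901851 -0.12394918  0.63867156]
 [ 0.12409124 -0.00647633 -0.99224968  1.5151479 ]
 [ 0.          0.          0.          1.        ]]
```

View pics/scene0.png

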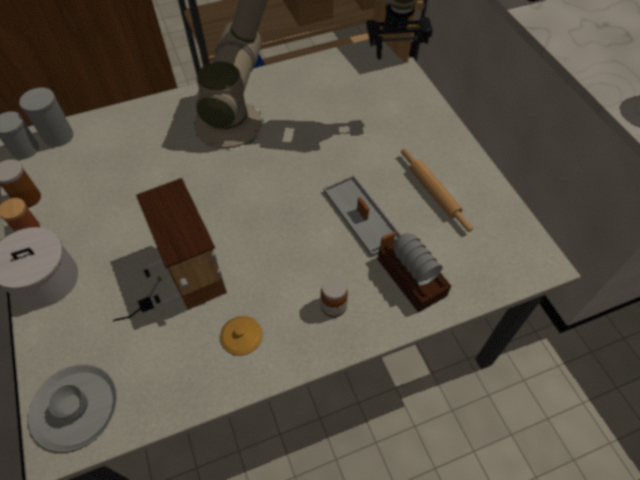

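View pics/top0.png

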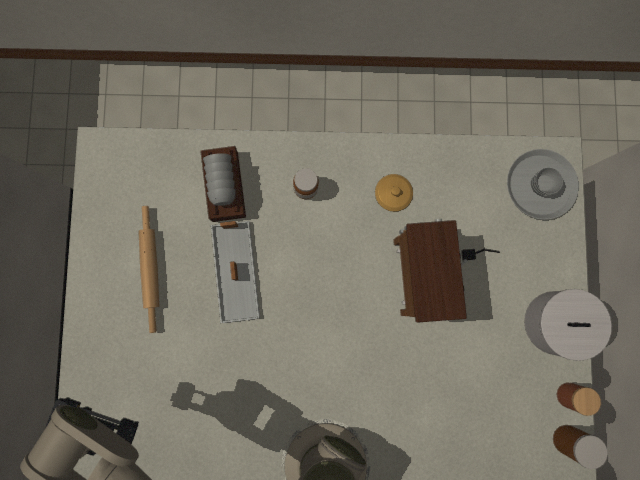

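The top view (x is up, y is left) shows the tray at about (235,272). Its handle is at (234,270) and its tab is at (229,225), against the katori stand. The cabinet roof is at about (433,270), with the bay mouth on the left side and the switch on the right at (470,255). The jar is at (306,185), the lid at (394,192) and the pin at (149,270).

```bash
cat > h.py <<'E'
import numpy as np,cv2
def cloud(c):
    K,V,z=c['camera_matrix'],c['view'],c['range_z'].astype(float)
    v,u=np.mgrid[:480,:640]
    p=np.stack([(u-K[0,2])/K[0,0]*z,(v-K[1,2])/K[1,1]*z,z],-1)
    P=(p-V[:3,3])@V[:3,:3]; P[z==0]=np.nan; return P
def ray(c,uv,h):
    K,V=c['camera_matrix'],c['view'];C=-V[:3,:3].T@V[:3,3]
    uv=np.atleast_2d(uv).astype(float)
    d=np.c_[uv,np.ones(len(uv))]@np.linalg.inv(K).T@V[:3,:3]
    return C+d*((h-C[2])/d[:,2])[:,None]
def rect(c,mask,h):
    """largest contour of mask -> world plane h -> minAreaRect (mm)"""
    cs,_=cv2.findContours(mask.astype(np.uint8),cv2.RETR_EXTERNAL,cv2.CHAIN_APPROX_NONE)
    k=max(cs,key=cv2.contourArea)[:,0]
    W=ray(c,k,h)[:,:2]*1000
    return cv2.minAreaRect(W.astype(np.float32))
E
python3 - <<'E'
import pickle,numpy as np,cv2
from h import *
d=pickle.load(open('d0.pkl','rb'));c=d['top'];P=cloud(c);z=P[...,2]
hsv=cv2.cvtColor(c['image'],cv2.COLOR_BGR2HSV)
v,u=np.mgrid[:480,:640]
print('table z',np.nanmedian(z[340:380,500:540]))
m=(z>.235)&(z<.26)&(u>380)&(u<490)&(v>200)&(v<340)
print('cab roof',rect(c,m,.245),np.nanmedian(z[m]))
br=(hsv[...,1]>110)&(hsv[...,0]<25)
for n,(a,b,e,f) in dict(handle=(222,246,255,285),tab=(218,242,221,232)).items():
    m=br&(u>=a)&(u<b)&(v>=e)&(v<f);print(n,m.sum(),rect(c,m,.063),np.nanpercentile(z[m],[5,50,95]),np.nanmean(P[m&(z>.055)],0))
m=(z>.008)&(z<.03)&(u>205)&(u<270)&(v>215)&(v<335)
print('rim',rect(c,m,.018),m.sum())
m=(z>.045)&(z<.16)&(u>195)&(u<250)&(v>140)&(v<224);print('stand',rect(c,m,.062))
for n,(U,V_,h) in dict(jar=(306,180,.11),lid=(394,192,.02),pin=(149,270,.04)).items(): print(n,ray(c,(U,V_),h))
# black switch
m=(hsv[...,2]<50)&(u>455)&(u<480)&(v>240)&(v<270);print('switch',np.nanmean(P[m],0),m.sum())
cv2.imwrite('pics/crop.png',cv2.resize(c['image'][190:350,190:500],None,fx=2.5,fy=2.5,interpolation=2))
E
```

```text
table z 0.0004575728279767361
cab roof ((528.0786743164062, -251.10659790039062), (241.3262481689453, 124.47090148925781), 5.373203754425049) 0.24529898108039092
handle 95 ((528.2162475585938, 263.9288330078125), (48.696006774902344, 15.186532974243164), 8.305421829223633) [0.02214397 0.06133615 0.06696093] [0.52840224 0.26604331 0.06269926]
tab 88 ((656.7889404296875, 282.7715759277344), (16.200973510742188, 46.776634216308594), 7.536708831787109) [0.02167391 0.06023237 0.06777918] [0.65951097 0.28460947 0.06327409]
rim ((529.2471923828125, 267.0323791503906), (280.9750671386719, 111.07611083984375), 7.87850284576416) 1764
stand ((776.410888671875, 305.8796691894531), (202.3562469482422, 101.29969024658203), 9.030566215515137)
jar [[0.77647825 0.06893189 0.11      ]]
lid [[ 0.7664101  -0.18637938  0.02      ]]
pin [[0.52657407 0.50341913 0.04      ]]
switch [ 0.58981339 -0.39960799  0.02298861] 156
```

View pics/crop.png

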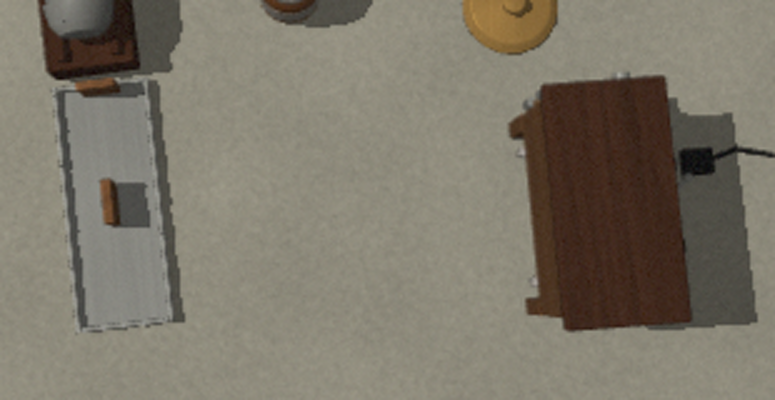

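Sizes match the sheet: roof 241×124 mm, rim 281×111 mm, handle-to-tab 132 mm. Next I grasp the handle and carry the tray.

```bash
cat >> h.py <<'E'
CA=np.radians(-84.63); ax=np.array([np.cos(CA),np.sin(CA)]); ay=np.array([-ax[1],ax[0]])
CO=np.array([.5281,-.2511])+.014*ax
def cab(x,y=0): return CO+x*ax+y*ay
def q(deg): a=np.radians(deg)/2; return [0,np.cos(a),np.sin(a),0]
def at(p,z): return [float(p[0]),float(p[1]),z]
E
python3 - <<'E'
from cell import r
from h import *
p=np.array([.529,.2663]);A=8.1
r.command_gripper(.6)
r.move_to(at(p,.15),q(A)); o=r.get_obs();print(o['time_s'],o['joint_positions'])
c=r.camera('wrist');V=c['view'];print('cam',-V[:3,:3].T@V[:3,3],V[2,:3]);cv2.imwrite('pics/w1.png',c['image'])
for x,h in((-225,.03),(-38,.03)):
    t=at(cab((x)/1000-(.132 if x==-38 else 0)),h);print(t,r.ik(t,q(95.37)))
E
```

```text
2.45 [2.67713680e-01 5.27655412e-01 1.31653883e+00 1.52407597e-04
 1.29719205e+00 1.69533460e+00]
cam [0.60790711 0.27801134 0.29468015] [-0.30526158 -0.0432688  -0.95128501]
[0.5083531376371248, -0.041026057239786, 0.03] [-3.13007233e-01  5.70783214e-01  1.68635591e+00 -4.44089210e-16
  8.84453529e-01 -4.06731414e-01]
[0.5135004240350306, -0.0957846679118797, 0.03] [-4.11296648e-01  5.85354227e-01  1.65134106e+00 -4.44089210e-16
  9.04897372e-01 -5.05020829e-01]
```

View pics/w1.png

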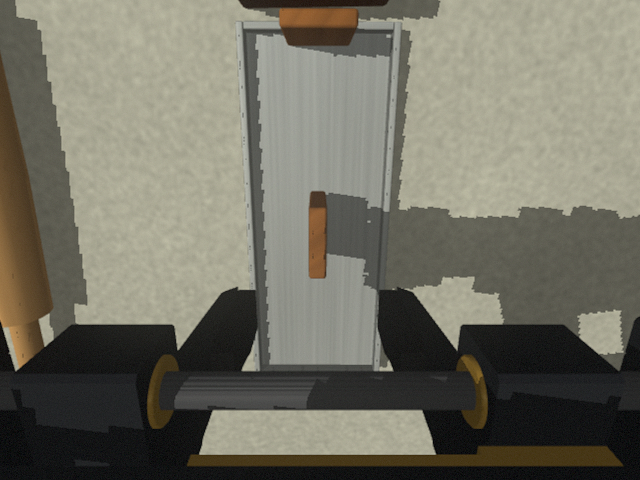

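The handle at (317,235) lines up between the fingers. The camera sits on the tool's +x side, which will face away from the cabinet later, so it's safe to grasp and carry.

Run:
```python
from cell import r
from h import *
p=np.array([.529,.2663]);A=8.1
f=lambda n:(lambda o:print(n,round(o['time_s'],2),np.round(o['ee_pos'],4),'F',np.round(o['ft_force'],1),'op',round(o['opening'],3),'g',round(o['grip_force'],1)))(r.get_obs())
r.line_to(at(p,.026),.12,until_force=8);f('down')
r.command_gripper(0.);f('grip')
r.line_to(at(p,.07),.08);f('lift')
d=np.array([np.cos(np.radians(A)),np.sin(np.radians(A))])
p2=p-.05*d; r.line_to(at(p2,.09),.1)
r.line_to([.45,.06,.09],.12);f('mid')
r.move_to([.47,.0,.09],q(95.37));f('rot')
T=cab(-.225);r.line_to(at(T,.07),.12);f('above')
c=r.camera('top');cv2.imwrite('pics/t2.png',c['image'][150:350,200:500].repeat(2,0).repeat(2,1))
```

```text
down 3.68 [0.5294 0.2664 0.0267] F [ 0.5  0.3 -0.5] op 0.602 g 0.0
grip 4.38 [0.529  0.2663 0.0261] F [-0.2  0.5  0.5] op 0.134 g 30.0
lift 5.08 [0.5286 0.2662 0.0695] F [ 0.3  1.  -6.5] op 0.134 g 30.0
mid 7.59 [0.45   0.0604 0.09  ] F [-0.4 -0.3 -5.6] op 0.136 g 30.0
rot 9.05 [4.7e-01 2.0e-04 9.0e-02] F [ 0.7  0.  -6.2] op 0.132 g 30.0
above 9.7 [ 0.508  -0.0409  0.0698] F [ 0.8 -0.2 -6.1] op 0.136 g 30.0
```

View pics/t2.png

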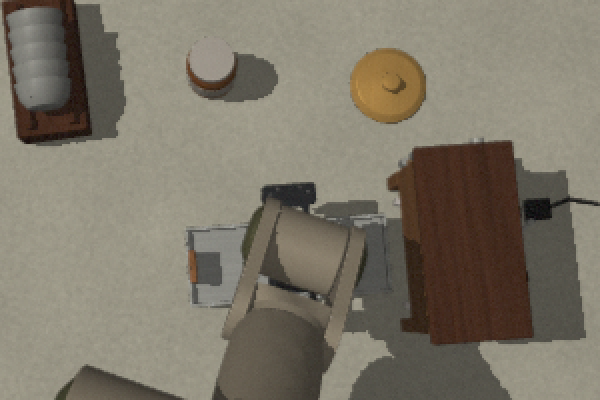

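The tray is held level in front of the mouth, with its leading edge at crop (387,245) and its tab on the outside at (192,265). Next I set it down, release it, back off and measure.

Run:
```python
from cell import r
from h import *
import pickle
f=lambda n:(lambda o:print(n,round(o['time_s'],2),np.round(o['ee_pos'],4),'F',np.round(o['ft_force'],1),'op',round(o['opening'],3),'g',round(o['grip_force'],1)))(r.get_obs())
T=cab(-.225)
print(r.line_to(at(T,.031),.1));print(r.line_to(at(T,.0245),.02,until_force=3));f('set')
r.command_gripper(.6);f('open')
r.line_to(at(T,.09),.15)
# above the tab, away from the cabinet so the top camera and wrist camera see
r.move_to(at(cab(-.357),.14),q(95.37));f('over tab')
w=r.camera('wrist');c=r.camera('top');pickle.dump((w,c),open('d3.pkl','wb'))
cv2.imwrite('pics/w3.png',w['image']);cv2.imwrite('pics/t3.png',c['image'][150:350,200:500].repeat(2,0).repeat(2,1))
```

```text
False
True
set 10.62 [ 0.5087 -0.0411  0.026 ] F [-0.9  0.7  5.3] op 0.132 g 30.0
open 11.38 [ 0.5078 -0.0408  0.0248] F [-0.8 -0.  -0. ] op 0.599 g 0.0
over tab 12.57 [0.4958 0.0901 0.1391] F [ 0.   0.1 -0.4] op 0.598 g 0.0
```

View pics/t3.png

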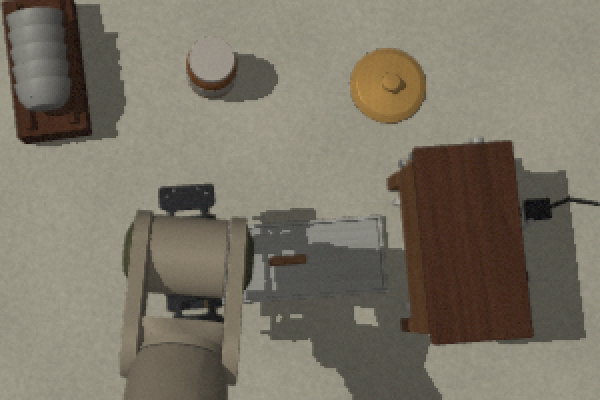

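View pics/w3.png

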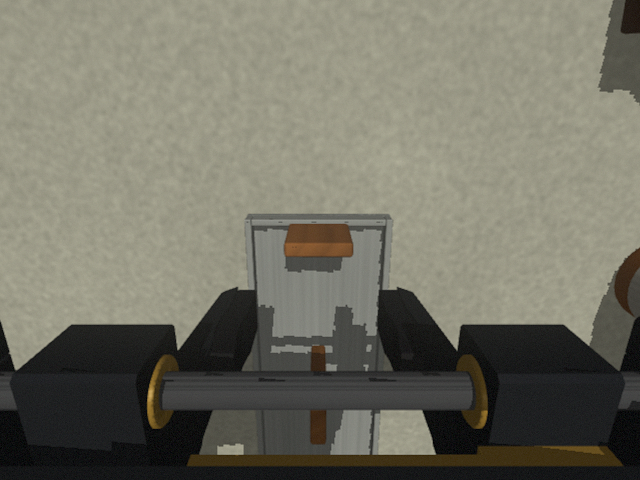

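The tray lies flat. The top crop shows its leading edge at x≈385, the handle at (288,260) and the wall feet at (395,182) and (407,325). In the wrist view the tab is at (318,240), square to the hand. Next I measure the tray's offset in cabinet axes.

Run:
```python
import pickle
from h import *
w,c=pickle.load(open('d3.pkl','rb'))
def cf(P): d=(P[...,:2]-CO)*1000; return np.stack([d@ax,d@ay,P[...,2]*1000],-1)
br=lambda c:(lambda h:(h[...,1]>100)&(h[...,0]<25))(cv2.cvtColor(c['image'],cv2.COLOR_BGR2HSV))
for n,c_ in(('w',w),('t',c)):
    Q=cf(cloud(c_));x,y,z=np.moveaxis(Q,-1,0)
    for m,l,xr in((br(c_)&(z>58)&(z<68),'handle',(-265,-185)),(br(c_)&(z>58)&(z<68),'tab',(-375,-335)),((z>12)&(z<24),'rimL',(-370,-90)),((z>12)&(z<24),'rimR',(-370,-90))):
        m=m&(x>xr[0])&(x<xr[1])&(abs(y)<80)
        if l=='rimL':m&=y>45
        if l=='rimR':m&=y<-45
        if m.sum()<5: continue
        q=Q[m];print(n,l,m.sum(),'med',np.median(q,0).round(1),'min',q.min(0).round(1),'max',q.max(0).round(1),'slope',np.degrees(np.polyfit(q[:,0],q[:,1],1)[0]).round(2) if l!='tab' else '')
x,y,z=np.moveaxis(cf(cloud(c)),-1,0)
for s in(1,-1):
    m=(z>15)&(z<75)&(y*s>60)&(y*s<150)&(x>-140)&(x<-60);print('wall',s,m.sum(),np.median(np.stack([x,y,z],-1)[m],0).round(1),y[m].min(),y[m].max())
m=(z>235)&(z<255)&(abs(y)<135)&(x>-90)&(x<60)
for s in(1,-1):
    e=[];
    for k in range(-110,111,10):
        b=m&(abs(y-k)<5)
        if b.sum()>5:e.append((k,x[b].max() if s>0 else x[b].min()))
    e=np.array(e);print('roof edge slope deg',np.degrees(np.polyfit(e[:,0],e[:,1],1)[0]).round(2),e[:,1].mean().round(1))
```

```text
w handle 491 med [-2.163e+02  1.000e-01  6.150e+01] min [-231.7   -5.9   58.8] max [-199.4    5.4   63.4] slope 0.19
w tab 1027 med [-3.568e+02  1.000e-01  6.140e+01] min [-361.4  -21.5   58. ] max [-351.4   21.7   63.3] slope 
w rimL 1033 med [-313.1   51.3   16.3] min [-364.    45.    12.1] max [-139.1   54.8   18.4] slope -0.0
w rimR 1064 med [-312.2  -52.2   16.4] min [-364.2  -55.9   12. ] max [-137.3  -45.    18.7] slope -0.35
t handle 55 med [-224.8    0.7   63.1] min [-250.    -4.4   58.3] max [-202.4    6.2   67.7] slope 1.33
t rimL 119 med [-182.6   53.7   17.7] min [-303.6   46.    12.1] max [-91.5  56.7  24. ] slope -0.07
t rimR 116 med [-194.9  -50.6   18.2] min [-319.7  -53.3   12.1] max [-92.2 -45.7  23.9] slope -0.13
wall 1 30 [-68.9  98.4  41.9] 72.05105471270207 109.7251164824244
wall -1 29 [ -69.1 -100.    40.8] -109.19048899226078 -70.43650206829297
roof edge slope deg -0.11 48.2
roof edge slope deg -0.1 -75.3
```

The tray is aligned to within 1 mm and 0.3°. Next I take the tab and slide it in.

Run:
```python
from cell import r
from h import *
f=lambda n:(lambda o:print(n,round(o['time_s'],2),'cab',((np.array(o['ee_pos'][:2])-CO)@np.c_[ax,ay]*1000).round(1),round(o['ee_pos'][2],4),'F',np.round(o['ft_force'],1),'op',round(o['opening'],3),'g',round(o['grip_force'],1)))(r.get_obs())
r.command_gripper(.85)
r.line_to(at(cab(-.357),.0265),.1,until_force=8);f('down')
r.command_gripper(0.);f('grip')
print(r.line_to(at(cab(-.19),.0265),.06,until_force=15));f('in')
print(r.line_to(at(cab(-.166),.0265),.02,until_force=12));f('home')
r.pause(.3);f('settle')
c=r.camera('top');cv2.imwrite('pics/t4.png',c['image'][150:350,200:500].repeat(2,0).repeat(2,1))
```

```text
down 14.47 cab [-3.57e+02  3.00e-01] 0.027 F [-0.3  0.  -0.3] op 0.852 g 0.0
grip 15.04 cab [-3.57e+02  1.00e-01] 0.0266 F [0.5 0.6 1.1] op 0.493 g 30.0
False
in 17.98 cab [-191.2   -0.3] 0.0266 F [-0.2  7.4  4.3] op 0.496 g 30.0
False
home 19.32 cab [-168.8   -0.5] 0.0266 F [-0.2 16.6  5.9] op 0.495 g 30.0
settle 19.62 cab [-168.8   -0.5] 0.0266 F [ 0.4 17.   8.2] op 0.5 g 30.0
```

Motion stopped at tab x = -168.8 mm with 17 N of resistance, which matches the stops at -170. Next I release, retreat and check.

Run:
```python
from cell import r
from h import *
f=lambda n:(lambda o:print(n,round(o['time_s'],2),'cab',((np.array(o['ee_pos'][:2])-CO)@np.c_[ax,ay]*1000).round(1),round(o['ee_pos'][2],4),'F',np.round(o['ft_force'],1)))(r.get_obs())
r.command_gripper(.85);f('open')
p=cab(-.1688);r.line_to(at(p,.12),.1);f('up')
r.line_to(at(cab(-.30),.25),.2)
r.goto_joints([1.051,.381,1.297,0,1.464,-.215])
c=r.camera('top');s=r.camera('scene')
P=cloud(c);d=(P[...,:2]-CO)*1000;x,y,z=d@ax,d@ay,P[...,2]*1000
h=cv2.cvtColor(c['image'],cv2.COLOR_BGR2HSV);m=(h[...,1]>100)&(h[...,0]<25)&(z>58)&(z<68)&(x>-200)&(x<-130)&(abs(y)<40)
print('tab',m.sum(),x[m].mean(),x[m].min(),x[m].max(),y[m].mean(),z[m].mean())
m=(z>12)&(z<24)&(x>-200)&(x<-80)&(abs(y)<70);print('rim',x[m].min(),y[m].min(),y[m].max())
im=np.hstack([cv2.resize(c['image'][200:340,350:510],(400,350),interpolation=2),cv2.resize(s['image'][170:345,100:300],(400,350),interpolation=2)])
cv2.imwrite('pics/t5.png',im);f('end')
```

```text
open 20.3 cab [-165.9   -0. ] 0.0265 F [0.1 0.8 0.4]
up 21.38 cab [-168.9   -0.3] 0.1194 F [ 0.5 -0.8 -0.1]
tab 45 -169.62250427267523 -174.19068848809266 -165.0017669597784 0.29846487067893845 62.63788439259439
rim -178.04671216961765 -54.0994035385627 55.757653945473265
end 24.69 cab [-820.1 -288.2] 0.2387 F [-0.5  0.1  0.1]
```

View pics/t5.png

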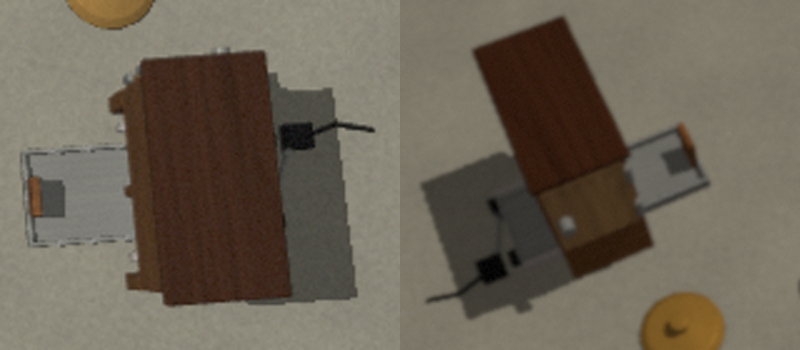

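The top half of the picture shows the tab at (37,195), which measures x = -169.6 mm against -170 nominal. The scene half shows the leading edge against both stops at (493,205) and (514,257), with the lever swept back in front of the edge.

```bash
python3 -c "
from cell import r
print(r.hand_in())"
```

```text
the job is handed in; nothing more can be done
None
```

The tray is back in its bay and the job is handed in: its end tab measured within 1 mm of the fully-home position, the last picture shows the switch lever pushed back, and I did not touch the jar, lid or rolling pin.

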